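# Take the lamp battery out of its charging dock

### The job

Take the charged battery stick out of the charging dock: lift its nose end until the contact foot is clear of the lip of its well (pressing down the tail tab rocks the nose up), then draw the stick out endwise from under the hood. Lay it flat, right side up and wholly inside the grey tray, setting it down gently rather than dropping it, and leave the meter, the blue battery pack and the label roll where they are.

Things in the scene. Friction and masses are not known exactly. Their poses are not given: they have to be found in the camera images.
- dock: black charging dock, fixed, about 187 x 74 x 84 mm. Origin on the bench, under the middle of the seated battery; +x points to the hooded end, -x is the side to which the battery is drawn out, z up. Level floor 34 mm high from x = -10 to 75.5 mm. Side walls beside the battery (inner faces at y = +-24.5, outer at +-33.5 mm) stand 54 mm high from x = -40 mm on towards the hood
- dock_edge (a point): middle of the rocking edge, where the floor ends: in the dock's frame (-10, 0, 34) mm. From here a 40 mm wide tongue slopes down at 9 degrees to x = -84 mm; the pressed battery rocks until its underside lies on the tongue, and may be drawn out down that slope
- dock_lip (a point): top middle of the lip that holds the battery's foot: in the dock's frame (75.5, 0, 34) mm. Beyond it, to x = 97 mm, the floor is 12 mm lower (the contact well)
- dock_hood (a point): middle of the hood's open lower edge: in the dock's frame (45, 0, 78) mm. The hood covers x = 45 to 104 mm; its top is 84 mm high
- battery: grey battery stick, black nose, 190 mm long, 140 to 240 g. Origin at mid-length on its flat underside; +x to the nose, z up. Case x = -45 to 95 mm, 46 wide, 24 high. Centre of mass at x = about 20 mm, so it sits nose-heavy in the dock, axes along the dock's, origin 34 mm above the dock's. Rocked 9 degrees its foot stands about 5 mm above the floor. Drawn 40 mm or more it stays lying on the tongue by itself
- battery_foot (a point): middle of the underside of the contact foot below the nose: in the battery's frame (85, 0, -8) mm. The foot spans x = 78 to 92 mm, is 30 mm wide and 8 mm deep
- battery_tab (a point): middle of the free upper face of the tail tab: in the battery's frame (-66, 0, 10) mm. The tab spans x = -95 to -45 mm, 36 mm wide, 10 mm thick, its underside level with the case's; its end is an upturned rib (x = -95 to -87 mm, top at z = 24 mm) behind which a fingertip can pull. 1 to 3 N here, about 9 mm down, rock the battery fully
- tray: grey steel tray, fixed, 236 x 140 mm, walls 3 mm thick, rim 18 mm high, inner floor 3 mm above the bench. Origin on the bench under its centre, x along its long side. The battery lies in it on its foot and tail, about 3 degrees off level
- multimeter: pocket meter in a yellow holster, 132 x 68 x 42 mm, to be left alone
- battery_pack: blue two-cell pack, 113 x 37 x 19 mm, to be left alone
- label_roll: roll of white labels, 60 x 64 x 27 mm, to be left alone

How it is judged:
By the outcome, as a careful person would: the job done as asked, in the order asked, and still so for the second after the job is handed in, with the robot touching nothing.
It also fails if it takes over 48 s, if anything falls off the work surface, if the arm or the gripper's body presses on something with over 40 N, if the wrist force passes 120 N, or if a joint passes its speed limit or range.

### The arm

A 6-joint arm with a two-finger parallel gripper is mounted at the origin on a cart in front of the work surface, level with it; the furniture and walls round the work are solid. World frame = base frame: x ahead of the robot, y to its left, z up, the work surface at z = 0. Lengths are in mm, angles in rad, forces in N, time in s.
With the tool pointing down it reaches from about 300 to 775 mm from the base axis. Payload 14.6 kg.
Tool frame: the origin (TCP) lies at the very end of the fingers, on their centre line; the grasp point (between the pads) lies 19 mm behind it; z points along the fingers, y is the line along which they close (so a half turn about z gives the same grasp; the last joint's range is limited). The gripper opens to 94 mm and grips with 3 to 60 N. Pads are 16 mm wide; open, the fingers measure 119 mm over their backs; the gripper's body (75 mm by 177 mm) begins 78 mm behind the grasp point.
Start: joints at [-1.293, 0.3, 1.521, -0, 1.321, -0.067], TCP at [185.897, -517.621, 205.446] pointing down, gripper open.
Joint ranges: [-3.03, 3.03], [-0.79, 2.21], [0.23, 2.52], [-1.04, 4.18], [0, 3.07], [-2.55, 2.55]. Speed limits (rad/s): [2.22, 2.22, 2.57, 3.14, 3.14, 3.14].

### API

Orientations are given as [roll, pitch, yaw] about the fixed x, y, z axes, in that order (R = Rz(yaw) Ry(pitch) Rx(roll)).
In Python, from cell import manip gives the robot as it stands. The module is installed in compiled form; this text tells all that it offers.
- The arm moves only by the shell command python3 -m inch 'ROWS' [FORCE]. ROWS is JSON, a list of rows, each an object of numbers: "gripper": the opening, from 0 (shut) to 1 (fully open); "dx", "dy", "dz": the shift along the world's x, y, z in m; "wx", "wy", "wz": the turn, a rotation vector about the world's x, y, z in degrees. A call has exactly 5 rows; each row is the pose to reach, as a shift and turn from the pose commanded when the call began; what a row does not reach only later rows make up. A row lasts 1/12 s, in which the tool goes at most 41.7 mm and 7.16 degrees, less where a joint would pass 70% of its speed; a pose out of reach is approached as far as the arm can. A call with a gripper value outside its range is refused whole. The fingers move at their own pace and stop on an object; FORCE is the grip in N (left out, the last holds). Time passes only in rows, so rows that repeat a pose let the fingers close, or fill a call up. It gives the time, the measured TCP pose, the force, the opening and the grip force at its end, in the units of the state.
- manip.read_state(): the state, without advancing time (a new reading comes with each control period).
- manip.camera(name): name is "side" or "top"; returns the picture (400x640x3 uint8, blue, green, red); there is no depth.
- manip.camera_info(name): a dict with "camera_matrix" (3x3 intrinsics, pixels), "D" ([k1, k2, p1, p2, k3] as OpenCV has them; the pictures are not rectified), "R" (3x3) and "t" (3): a world point X has camera coordinates R X + t. Camera axes: x right, y down, z forward; pixel columns grow to the right and rows downward; lengths in mm; the calibration is good to about 2 mm. A picture is of the moment at which its call begins. camera_info takes no time and is no camera call.
- manip.sign_off(): hands the job in; it is judged then, once.
The state is a dict: "clock": time; "joints": joint angles; "qd": joint speeds; "effort": joint torques, N m; "eef_pos": TCP position; "eef_rot": TCP orientation; "wrist_force": force on the tool from outside, world axes, zero at the start; "moment": the same for the moment, N m; "finger_gap": finger opening in mm; "finger_force": force on a finger pad.
Only numpy, scipy, OpenCV 4.12 (cv2) and the standard library are available. Lean on these libraries where they do the work, as an engineer would, in place of code of your own. Each camera call takes 0.05 s, during which the arm holds its last target. There are 200 camera calls.

## Working session

There is one attempt and no reset: what is moved stays moved. The work goes in short steps, Python scripts to look and compute and a shell command to move; the robot and the scene stay as the last step left them, time stands still between calls to the robot, and variables do not carry over. Pictures are saved under pics/ and viewed, at most 10 in all, crops included, and the job is handed in when it is done.

```bash
mkdir -p pics; python3 - <<'E'
from cell import manip
import cv2
for n in("top","side"):
    cv2.imwrite(f"pics/{n}0.png",manip.camera(n))
    i=manip.camera_info(n);print(n,i)
print(manip.read_state())
E
```

```text
top {'camera_matrix': array([[426.35883273,   0.        , 319.89538829],
       [  0.        , 426.35883273, 205.69799762],
       [  0.        ,   0.        ,   1.        ]]), 'D': array([-0.05516439,  0.        ,  0.        ,  0.        ,  0.        ]), 'R': array([[ 0.04888404, -0.99879799,  0.00359644],
       [-0.97528313, -0.04850937, -0.21556822],
       [ 0.21548356,  0.0070303 , -0.97648216]]), 't': array([-107.70882228,  576.09367256, 1000.16680801])}
side {'camera_matrix': array([[395.87011959,   0.        , 323.05115892],
       [  0.        , 395.87011959, 204.0762563 ],
       [  0.        ,   0.        ,   1.        ]]), 'D': array([-0.08782922,  0.        ,  0.        ,  0.        ,  0.        ]), 'R': array([[ 0.9967082 ,  0.0790251 ,  0.01810491],
       [ 0.05012984, -0.42522498, -0.90369836],
       [-0.0637162 ,  0.90163116, -0.42778674]]), 't': array([-564.83063235,   18.79920767, 1126.72668053])}
{'clock': 0.1, 'joints': array([-1.29257504e+00,  3.00439073e-01,  1.52151988e+00,  9.46894096e-06,
        1.32070007e+00, -6.66161449e-02]), 'qd': array([ 7.89050141e-04, -1.63936519e-03, -1.07160863e-03, -1.30749317e-03,
        9.32380025e-04, -5.71636297e-05]), 'effort': array([ 3.13009841e-03, -5.32642543e+01, -3.53282547e+01,  7.09617161e-02,
        2.34927720e-02, -5.91484604e-05]), 'eef_pos': array([ 185.85007718, -517.3967149 ,  204.92978507]), 'eef_rot': array([-3.14052926e+00, -8.01363871e-05,  3.44835038e-01]), 'wrist_force': array([-0.06203062, -0.50514658, -0.17854119]), 'moment': array([-0.04190271, -0.05521707, -0.02595475]), 'finger_force': 0.0, 'finger_gap': 94.07594506900824}
```

View pics/top0.png

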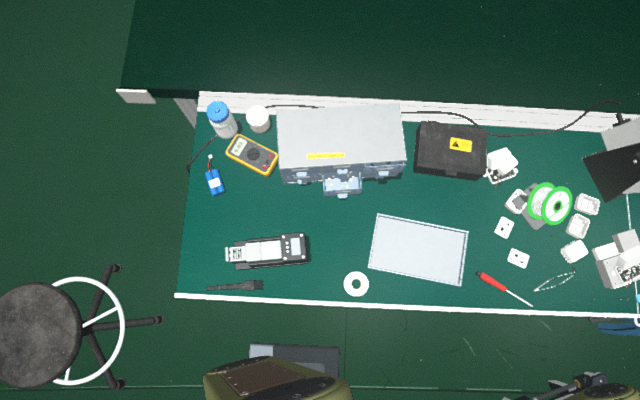

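View pics/side0.png

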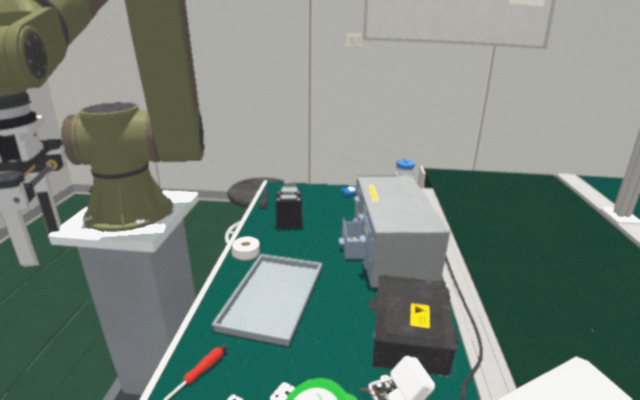

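The top view shows the dock at about (228–310, 235–268), with the hood on the right and the tail tab on the left. The tray is at (370–467, 214–285), the label roll at (356, 284), the meter at (252, 154) and the blue pack at (214, 180). Next I'll zoom in.

```bash
python3 - <<'E'
import cv2,numpy as np
a=cv2.imread("pics/top0.png")
c=cv2.resize(a[222:278,215:320],None,fx=7,fy=7,interpolation=cv2.INTER_CUBIC)
d=cv2.resize(a[205:300,340:480],None,fx=4,fy=4,interpolation=cv2.INTER_CUBIC)
cv2.imwrite("pics/c1.png",c);cv2.imwrite("pics/c2.png",d)
E
cat > h.py <<'E'
import numpy as np,cv2
from cell import manip
def ray(n,u,v,z):
    i=manip.camera_info(n)
    p=cv2.undistortPoints(np.array([[[u,v]]],float),i["camera_matrix"],i["D"])[0,0]
    R,t=i["R"],np.array(i["t"]); c=-R.T@t; d=R.T@np.array([p[0],p[1],1])
    return c+d*(z-c[2])/d[2]
def proj(n,X):
    i=manip.camera_info(n)
    return cv2.projectPoints(np.array(X,float).reshape(-1,1,3),cv2.Rodrigues(i["R"])[0],np.array(i["t"],float),i["camera_matrix"],i["D"])[0].reshape(-1,2)
E
```

```text
(no output)
```

View pics/c1.png

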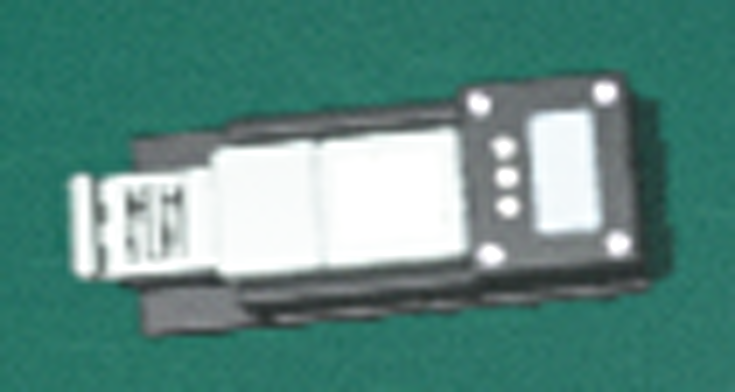

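View pics/c2.png

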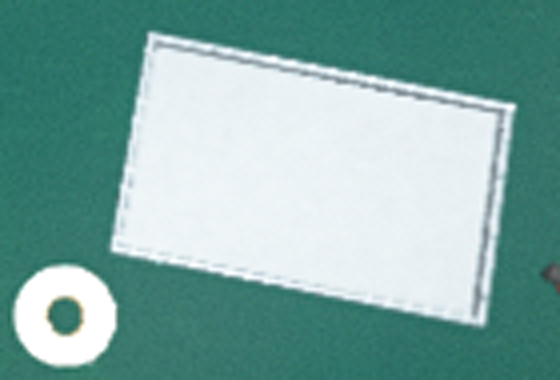

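The zoomed crops give the features to fit. In the dock crop, the hood top corners are (460,88), (628,73), (637,262), (470,270), the rib's outer edge runs (72,178)–(82,277), and the case's tail edge runs (212,150)–(220,278). In the tray crop, the rim corners are (150,32), (516,104), (485,326), (112,250).

```bash
python3 - <<'E'
from h import *
from scipy.optimize import least_squares
def fit(P,L,x0):
    def tf(p):
        c,s=np.cos(p[2]),np.sin(p[2]);R=np.array([[c,-s,0],[s,c,0],[0,0,1]])
        return L@R.T+[p[0],p[1],0]
    r=least_squares(lambda p:(proj("top",tf(p))-P).ravel(),x0,x_scale=[10,10,.1],loss='soft_l1')
    print(r.x,np.degrees(r.x[2]));print((r.fun.reshape(-1,2)).round(1).tolist());return r.x
px=lambda a,k,o:(np.array(a,float)+.5)/k-.5+o
P=px([(460,88),(628,73),(637,262),(470,270),(72,178),(82,277),(212,150),(220,278)],7,[215,222])
L=np.array([(45,37,84),(104,37,84),(104,-37,84),(45,-37,84),(-95,18,58),(-95,-18,58),(-45,23,58),(-45,-23,58)],float)
# image right = world -y ; image up = +x: dock x -> -y, dock y(left of x)-> +x
g=ray("top",265,250,50);print(g)
d=fit(P,L,[g[0],g[1],-1.6])
P=px([(150,32),(516,104),(485,326),(112,250)],4,[340,205])
L=np.array([(-118,70,18),(118,70,18),(118,-70,18),(-118,-70,18)],float)
g=ray("top",418,250,18)
t=fit(P,L,[g[0],g[1],-1.7])
c,s=np.cos(d[2]),np.sin(d[2])
for n,q in dict(edge=(-10,0),tab=(-66,0),rib=(-91,0),lip=(75.5,0)).items():print(n,d[0]+c*q[0]-s*q[1],d[1]+s*q[0]+c*q[1])
for u,v in((356,284),(342,186),(247,285)):print(ray("top",u,v,20))
E
```

```text
[464.87297084  50.89530961  50.        ]
[462.65892486  53.05764197  -1.42993019] -81.92896478228839
[[-0.4, -1.8], [0.0, -1.9], [1.4, 1.8], [0.5, 2.9], [-0.2, -0.3], [-0.9, 0.1], [-0.0, -0.2], [-0.1, 0.2]]
[ 490.42190191 -336.36045936   -1.72169213] -98.64569287964555
[[0.8, 0.9], [-1.2, 0.6], [-0.6, -1.0], [0.8, -0.4]]
edge 461.254917595708 62.95858957876669
tab 453.3924769125557 118.40389620163525
rib 449.8824587504342 143.15626522970157
lip 473.2591797101637 -21.69451249722013
[ 394.29327416 -178.91197152   20.        ]
[ 645.9677556  -134.24507637   20.        ]
[378.22263755  93.3188996   20.        ]
```

```bash
for i in 1 2 3 4; do python3 -m inch '[{"gripper":0,"dx":0.0133,"dy":0.0323,"dz":0,"wz":3.9},{"gripper":0,"dx":0.0266,"dy":0.0645,"wz":7.8},{"gripper":0,"dx":0.04,"dy":0.0968,"wz":11.7},{"gripper":0,"dx":0.0532,"dy":0.129,"wz":15.6},{"gripper":0,"dx":0.0665,"dy":0.1613,"wz":19.6}]' 20 | tail -c 600; done
python3 - <<'E'
from h import *
d=[462.66,53.06,-1.42993];c,s=np.cos(d[2]),np.sin(d[2])
for z in(0,10,20,30):
    L=np.array([(-84,37,z),(-84,-37,z),(-40,37,z)]);X=np.c_[d[0]+c*L[:,0]-s*L[:,1],d[1]+s*L[:,0]+c*L[:,1],L[:,2]]
    print(z,((proj("top",X)-[215,222]+.5)*7-.5).round().tolist())
st=manip.read_state();print(st["eef_pos"],st["eef_rot"],st["finger_gap"])
E
```

```text
0 [[132.0, 141.0], [142.0, 341.0], [249.0, 131.0]]
10 [[126.0, 138.0], [136.0, 339.0], [245.0, 127.0]]
20 [[121.0, 134.0], [131.0, 337.0], [241.0, 123.0]]
30 [[115.0, 130.0], [126.0, 335.0], [236.0, 119.0]]
[ 185.85007718 -517.3967149   204.92978507] [-3.14052926e+00 -8.01363871e-05  3.44835038e-01] 94.07594506900824validation failed for argument at $[0]...
validation failed for argument at $[0]...
validation failed for argument at $[0]...
validation failed for argument at $[0]...
```

The wide flanks of the dock's base are low, close to bench height. The move was refused at row 0, so I'll give every row all the keys.

```bash
python3 -m inch '[{"gripper":0,"dx":0.0133,"dy":0.0323,"dz":0,"wx":0,"wy":0,"wz":3.9},{"gripper":0,"dx":0.0266,"dy":0.0645,"dz":0,"wx":0,"wy":0,"wz":7.8},{"gripper":0,"dx":0.04,"dy":0.0968,"dz":0,"wx":0,"wy":0,"wz":11.7},{"gripper":0,"dx":0.0532,"dy":0.129,"dz":0,"wx":0,"wy":0,"wz":15.6},{"gripper":0,"dx":0.0665,"dy":0.1613,"dz":0,"wx":0,"wy":0,"wz":19.6}]' 20
```

```text
clock: 0.52
eef_pos: [252.5, -354.6, 205.1]
eef_rot: [-3.141, -0.0, 0.69]
wrist_force: [0.4, -0.5, -0.5]
finger_gap: 64.1
finger_force: 0.0
```

```bash
for i in 1 2 3; do python3 -m inch '[{"gripper":0,"dx":0.0133,"dy":0.0323,"dz":0,"wx":0,"wy":0,"wz":3.9},{"gripper":0,"dx":0.0266,"dy":0.0645,"dz":0,"wx":0,"wy":0,"wz":7.8},{"gripper":0,"dx":0.04,"dy":0.0968,"dz":0,"wx":0,"wy":0,"wz":11.7},{"gripper":0,"dx":0.0532,"dy":0.129,"dz":0,"wx":0,"wy":0,"wz":15.6},{"gripper":0,"dx":0.0665,"dy":0.1613,"dz":0,"wx":0,"wy":0,"wz":19.6}]' 20; done
python3 -m inch '[{"gripper":0,"dx":0,"dy":0,"dz":-0.03,"wx":0,"wy":0,"wz":0},{"gripper":0,"dx":0,"dy":0,"dz":-0.06,"wx":0,"wy":0,"wz":0},{"gripper":0,"dx":0,"dy":0,"dz":-0.09,"wx":0,"wy":0,"wz":0},{"gripper":0,"dx":0,"dy":0,"dz":-0.12,"wx":0,"wy":0,"wz":0},{"gripper":0,"dx":0,"dy":0,"dz":-0.13,"wx":0,"wy":0,"wz":0}]' 20
python3 - <<'E'
from h import *
a=manip.camera("top")
cv2.imwrite("pics/c3.png",cv2.resize(a[200:290,200:320],None,fx=6,fy=6,interpolation=cv2.INTER_CUBIC))
st=manip.read_state();print(st["eef_pos"],((proj("top",st["eef_pos"])-[200,200]+.5)*6-.5))
E
```

```text
clock: 0.93
eef_pos: [319.0, -193.4, 205.4]
eef_rot: [3.142, 0.0, 1.032]
wrist_force: [1.0, -0.2, 0.3]
finger_gap: 31.0
finger_force: 0.0
clock: 1.35
eef_pos: [385.6, -31.9, 205.5]
eef_rot: [3.141, 0.0, 1.374]
wrist_force: [0.9, -1.2, -0.6]
finger_gap: 0.7
finger_force: 0.0
clock: 1.77
eef_pos: [452.1, 129.5, 205.3]
eef_rot: [-3.141, 0.0, 1.717]
wrist_force: [-0.2, -0.7, 0.6]
finger_gap: 0.5
finger_force: 0.0
clock: 2.18
eef_pos: [449.9, 127.2, 71.7]
eef_rot: [-3.136, 0.0, 1.713]
wrist_force: [-0.2, -0.9, -1.0]
finger_gap: 0.2
finger_force: 0.0
[450.02001674 127.19495806  71.97290323] [[194.576633   323.32641241]]
```

View pics/c3.png

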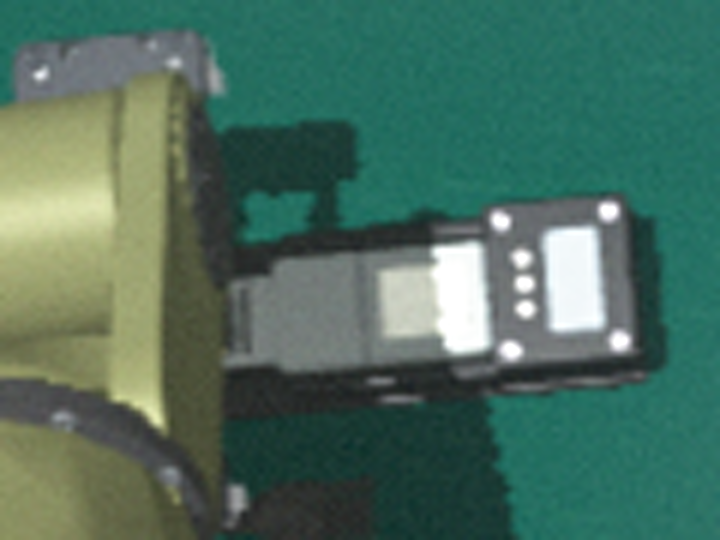

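The arm hides the fingers from above, but the hood and case are where the fit put them. I'll lower and watch the force.

```bash
python3 -m inch '[{"gripper":0,"dx":0.002,"dy":0,"dz":-0.006,"wx":0,"wy":0,"wz":0},{"gripper":0,"dx":0.002,"dy":0,"dz":-0.012,"wx":0,"wy":0,"wz":0},{"gripper":0,"dx":0.002,"dy":0,"dz":-0.018,"wx":0,"wy":0,"wz":0},{"gripper":0,"dx":0.002,"dy":0,"dz":-0.022,"wx":0,"wy":0,"wz":0},{"gripper":0,"dx":0.002,"dy":0,"dz":-0.026,"wx":0,"wy":0,"wz":0}]' 20
for i in 1 2 3; do python3 -m inch '[{"gripper":0,"dx":0,"dy":0,"dz":-0.001,"wx":0,"wy":0,"wz":0},{"gripper":0,"dx":0,"dy":0,"dz":-0.002,"wx":0,"wy":0,"wz":0},{"gripper":0,"dx":0,"dy":0,"dz":-0.003,"wx":0,"wy":0,"wz":0},{"gripper":0,"dx":0,"dy":0,"dz":-0.004,"wx":0,"wy":0,"wz":0},{"gripper":0,"dx":0,"dy":0,"dz":-0.004,"wx":0,"wy":0,"wz":0}]' 20; done
```

```text
clock: 2.65
eef_pos: [454.2, 127.6, 49.6]
eef_rot: [3.141, -0.0, 1.713]
wrist_force: [1.3, 0.5, -0.2]
finger_gap: 0.6
finger_force: 0.0
clock: 3.07
eef_pos: [453.9, 127.6, 45.4]
eef_rot: [3.142, -0.0, 1.713]
wrist_force: [-0.6, 0.1, -1.1]
finger_gap: 0.3
finger_force: 0.0
clock: 3.48
eef_pos: [453.9, 127.6, 41.3]
eef_rot: [-3.142, -0.0, 1.713]
wrist_force: [0.1, 1.4, 0.1]
finger_gap: 0.4
finger_force: 0.7
clock: 3.9
eef_pos: [453.8, 127.6, 37.2]
eef_rot: [-3.141, 0.0, 1.713]
wrist_force: [-0.4, 1.5, 1.2]
finger_gap: 0.5
finger_force: 0.7
```

```bash
for i in 1 2; do python3 -m inch '[{"gripper":0,"dx":0,"dy":0,"dz":-0.0005,"wx":0,"wy":0,"wz":0},{"gripper":0,"dx":0,"dy":0,"dz":-0.001,"wx":0,"wy":0,"wz":0},{"gripper":0,"dx":0,"dy":0,"dz":-0.0015,"wx":0,"wy":0,"wz":0},{"gripper":0,"dx":0,"dy":0,"dz":-0.0015,"wx":0,"wy":0,"wz":0},{"gripper":0,"dx":0,"dy":0,"dz":-0.0015,"wx":0,"wy":0,"wz":0}]' 20; done
python3 - <<'E'
from h import *
a=manip.camera("side")
cv2.imwrite("pics/s1.png",cv2.resize(a[140:260,230:390],None,fx=5,fy=5,interpolation=cv2.INTER_CUBIC))
print(manip.read_state()["wrist_force"])
E
```

```text
clock: 4.32
eef_pos: [453.9, 127.6, 35.9]
eef_rot: [-3.142, -0.0, 1.713]
wrist_force: [-0.1, 1.6, 1.3]
finger_gap: 0.2
finger_force: 0.7
clock: 4.73
eef_pos: [454.0, 127.7, 35.0]
eef_rot: [3.141, -0.0, 1.713]
wrist_force: [-4.5, 0.7, 11.5]
finger_gap: 0.5
finger_force: 5.7
[-3.49649581  0.48866823 10.80162548]
```

View pics/s1.png

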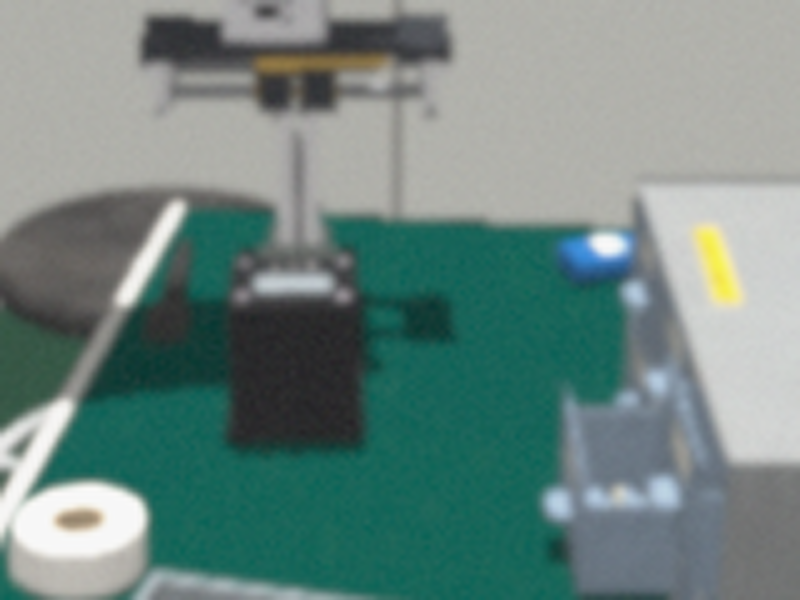

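The fingers are centred over the dock. The force jumped at z = 35.0 mm, the height predicted for full rocking. Now I'll draw along the slope, in stages.

```bash
python3 -m inch '[{"gripper":0,"dx":-0.0006,"dy":0.004,"dz":-0.0003,"wx":0,"wy":0,"wz":0},{"gripper":0,"dx":-0.0011,"dy":0.008,"dz":-0.0009,"wx":0,"wy":0,"wz":0},{"gripper":0,"dx":-0.0017,"dy":0.012,"dz":-0.0015,"wx":0,"wy":0,"wz":0},{"gripper":0,"dx":-0.0022,"dy":0.016,"dz":-0.0021,"wx":0,"wy":0,"wz":0},{"gripper":0,"dx":-0.0028,"dy":0.0198,"dz":-0.0027,"wx":0,"wy":0,"wz":0}]' 20
```

```text
clock: 5.2
eef_pos: [451.6, 147.3, 32.1]
eef_rot: [3.141, 0.001, 1.713]
wrist_force: [0.3, -2.2, 6.1]
finger_gap: 0.5
finger_force: 2.7
```

```bash
python3 -m inch '[{"gripper":0,"dx":-0.0007,"dy":0.005,"dz":-0.0008,"wx":0,"wy":0,"wz":0},{"gripper":0,"dx":-0.0014,"dy":0.01,"dz":-0.0016,"wx":0,"wy":0,"wz":0},{"gripper":0,"dx":-0.0021,"dy":0.015,"dz":-0.0024,"wx":0,"wy":0,"wz":0},{"gripper":0,"dx":-0.0028,"dy":0.02,"dz":-0.0031,"wx":0,"wy":0,"wz":0},{"gripper":0,"dx":-0.0035,"dy":0.0248,"dz":-0.0038,"wx":0,"wy":0,"wz":0}]' 20
python3 -m inch '[{"gripper":0,"dx":-0.0006,"dy":0.004,"dz":-0.0003,"wx":0,"wy":0,"wz":0},{"gripper":0,"dx":-0.0011,"dy":0.008,"dz":-0.0008,"wx":0,"wy":0,"wz":0},{"gripper":0,"dx":-0.0017,"dy":0.012,"dz":-0.0013,"wx":0,"wy":0,"wz":0},{"gripper":0,"dx":-0.0022,"dy":0.016,"dz":-0.0018,"wx":0,"wy":0,"wz":0},{"gripper":0,"dx":-0.0028,"dy":0.0198,"dz":-0.0024,"wx":0,"wy":0,"wz":0}]' 20
```

```text
clock: 5.62
eef_pos: [447.8, 172.3, 28.1]
eef_rot: [3.141, 0.0, 1.713]
wrist_force: [1.1, -2.1, 3.5]
finger_gap: 0.4
finger_force: 1.5
clock: 6.03
eef_pos: [444.6, 192.3, 25.4]
eef_rot: [-3.141, 0.0, 1.713]
wrist_force: [-0.0, -0.2, 0.6]
finger_gap: 0.4
finger_force: 0.3
```

```bash
python3 -m inch '[{"gripper":0,"dx":-0.0006,"dy":0.004,"dz":-0.0004,"wx":0,"wy":0,"wz":0},{"gripper":0,"dx":-0.0011,"dy":0.008,"dz":-0.0009,"wx":0,"wy":0,"wz":0},{"gripper":0,"dx":-0.0017,"dy":0.012,"dz":-0.0014,"wx":0,"wy":0,"wz":0},{"gripper":0,"dx":-0.0023,"dy":0.016,"dz":-0.0019,"wx":0,"wy":0,"wz":0},{"gripper":0,"dx":-0.0023,"dy":0.016,"dz":-0.0019,"wx":0,"wy":0,"wz":0}]' 20
python3 -m inch '[{"gripper":0,"dx":0,"dy":-0.002,"dz":0.02,"wx":0,"wy":0,"wz":0},{"gripper":0,"dx":0,"dy":-0.002,"dz":0.05,"wx":0,"wy":0,"wz":0},{"gripper":0.8,"dx":0,"dy":-0.02,"dz":0.08,"wx":0,"wy":0,"wz":0},{"gripper":0.8,"dx":0.005,"dy":-0.05,"dz":0.1,"wx":0,"wy":0,"wz":0},{"gripper":0.8,"dx":0.01,"dy":-0.08,"dz":0.1,"wx":0,"wy":0,"wz":0}]' 20
python3 - <<'E'
from h import *
a=manip.camera("top")
b=manip.camera("side")
c=cv2.resize(a[210:290,180:320],None,fx=5,fy=5,interpolation=cv2.INTER_CUBIC)
d=cv2.resize(b[175:215,250:390],None,fx=5,fy=5,interpolation=cv2.INTER_CUBIC)
cv2.imwrite("pics/c4.png",np.vstack([c[:390],d]))
E
```

```text
clock: 6.45
eef_pos: [442.3, 208.7, 23.6]
eef_rot: [-3.142, -0.0, 1.714]
wrist_force: [-0.0, 0.3, -0.9]
finger_gap: 0.3
finger_force: 0.0
clock: 6.87
eef_pos: [454.1, 127.8, 127.7]
eef_rot: [3.135, -0.0, 1.715]
wrist_force: [0.7, 0.5, 0.6]
finger_gap: 17.0
finger_force: 0.0
```

View pics/c4.png

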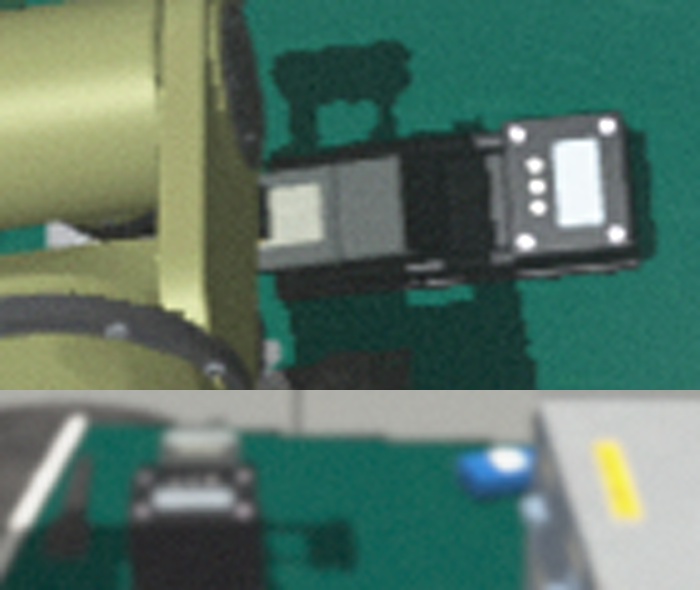

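The top view shows the stick drawn out from under the hood and lying on the tongue, with its grey/black boundary at (403, 210) and the hood's edge at about 500. The final finger position puts the draw at about 78 mm. Next I'll grasp the case near its centre of mass, at dock x of about -65.

```bash
python3 -m inch '[{"gripper":0.8,"dx":0,"dy":-0.005,"dz":-0.01,"wx":0,"wy":0,"wz":0},{"gripper":0.8,"dx":0,"dy":-0.01,"dz":-0.02,"wx":0,"wy":0,"wz":0},{"gripper":0.8,"dx":0,"dy":-0.01,"dz":-0.03,"wx":0,"wy":0,"wz":0},{"gripper":0.8,"dx":0,"dy":-0.01,"dz":-0.045,"wx":0,"wy":0,"wz":0},{"gripper":0.8,"dx":0,"dy":-0.01,"dz":-0.045,"wx":0,"wy":0,"wz":0}]' 20
```

```text
clock: 7.38
eef_pos: [450.7, 118.1, 75.2]
eef_rot: [-3.136, 0.0, 1.714]
wrist_force: [-0.4, 0.4, -0.3]
finger_gap: 58.2
finger_force: 0.0
```

```bash
python3 -m inch '[{"gripper":0.8,"dx":0,"dy":0,"dz":0,"wx":0,"wy":0,"wz":0},{"gripper":0.8,"dx":0,"dy":0,"dz":-0.005,"wx":0,"wy":0,"wz":0},{"gripper":0.8,"dx":0,"dy":0,"dz":-0.01,"wx":0,"wy":0,"wz":0},{"gripper":0.8,"dx":0,"dy":0,"dz":-0.015,"wx":0,"wy":0,"wz":0},{"gripper":0.8,"dx":0,"dy":0,"dz":-0.015,"wx":0,"wy":0,"wz":0}]' 20
```

```text
clock: 7.8
eef_pos: [452.1, 118.0, 62.8]
eef_rot: [-3.141, 0.0, 1.713]
wrist_force: [0.6, 0.7, -0.8]
finger_gap: 74.9
finger_force: 0.0
```

```bash
python3 -m inch '[{"gripper":0.8,"dx":0.001,"dy":0,"dz":-0.01,"wx":0,"wy":0,"wz":0},{"gripper":0.8,"dx":0.001,"dy":0,"dz":-0.02,"wx":0,"wy":0,"wz":0},{"gripper":0.8,"dx":0.001,"dy":0,"dz":-0.03,"wx":0,"wy":0,"wz":0},{"gripper":0.8,"dx":0.001,"dy":0,"dz":-0.036,"wx":0,"wy":0,"wz":0},{"gripper":0.8,"dx":0.001,"dy":0,"dz":-0.036,"wx":0,"wy":0,"wz":0}]' 30
python3 -m inch '[{"gripper":0.4,"dx":0,"dy":0,"dz":0,"wx":0,"wy":0,"wz":0},{"gripper":0.4,"dx":0,"dy":0,"dz":0,"wx":0,"wy":0,"wz":0},{"gripper":0.4,"dx":0,"dy":0,"dz":0,"wx":0,"wy":0,"wz":0},{"gripper":0.4,"dx":0,"dy":0,"dz":0,"wx":0,"wy":0,"wz":0},{"gripper":0.4,"dx":0,"dy":0,"dz":0,"wx":0,"wy":0,"wz":0}]' 30
```

```text
clock: 8.22
eef_pos: [452.7, 117.8, 26.0]
eef_rot: [-3.139, 0.0, 1.713]
wrist_force: [0.3, 0.5, -0.6]
finger_gap: 75.5
finger_force: 0.0
clock: 8.63
eef_pos: [453.8, 118.0, 28.0]
eef_rot: [3.141, -0.0, 1.713]
wrist_force: [-1.1, 0.8, 1.2]
finger_gap: 45.7
finger_force: 30.0
```

```bash
python3 -m inch '[{"gripper":0.4,"dx":0,"dy":0,"dz":0.004,"wx":0,"wy":0,"wz":0},{"gripper":0.4,"dx":0,"dy":0,"dz":0.01,"wx":0,"wy":0,"wz":0},{"gripper":0.4,"dx":0,"dy":0,"dz":0.02,"wx":0,"wy":0,"wz":0},{"gripper":0.4,"dx":0,"dy":0,"dz":0.03,"wx":0,"wy":0,"wz":0},{"gripper":0.4,"dx":0,"dy":0,"dz":0.04,"wx":0,"wy":0,"wz":0}]' 30
python3 -m inch '[{"gripper":0.4,"dx":0,"dy":0,"dz":0.015,"wx":0,"wy":0,"wz":0},{"gripper":0.4,"dx":0,"dy":0,"dz":0.03,"wx":0,"wy":0,"wz":0},{"gripper":0.4,"dx":0,"dy":0,"dz":0.05,"wx":0,"wy":0,"wz":0},{"gripper":0.4,"dx":0,"dy":0,"dz":0.07,"wx":0,"wy":0,"wz":0},{"gripper":0.4,"dx":0,"dy":0,"dz":0.08,"wx":0,"wy":0,"wz":0}]' 30
```

```text
clock: 9.05
eef_pos: [453.5, 118.0, 69.0]
eef_rot: [3.141, -0.0, 1.713]
wrist_force: [-0.3, -0.2, -2.6]
finger_gap: 45.8
finger_force: 30.0
clock: 9.47
eef_pos: [454.1, 118.1, 150.7]
eef_rot: [3.139, -0.0, 1.713]
wrist_force: [0.8, -0.1, -1.5]
finger_gap: 45.7
finger_force: 30.0
```

```bash
for i in 1 2 3; do python3 -m inch '[{"gripper":0.4,"dx":0.0023,"dy":-0.0312,"dz":0,"wx":0,"wy":0,"wz":-1.1},{"gripper":0.4,"dx":0.0046,"dy":-0.0624,"dz":0,"wx":0,"wy":0,"wz":-2.2},{"gripper":0.4,"dx":0.0069,"dy":-0.0936,"dz":0,"wx":0,"wy":0,"wz":-3.3},{"gripper":0.4,"dx":0.0092,"dy":-0.1248,"dz":0,"wx":0,"wy":0,"wz":-4.4},{"gripper":0.4,"dx":0.0115,"dy":-0.156,"dz":0,"wx":0,"wy":0,"wz":-5.57}]' 30; done
python3 -m inch '[{"gripper":0.4,"dx":0,"dy":0,"dz":-0.01,"wx":2.4,"wy":-0.4,"wz":0},{"gripper":0.4,"dx":0,"dy":0,"dz":-0.03,"wx":4.8,"wy":-0.7,"wz":0},{"gripper":0.4,"dx":0,"dy":0,"dz":-0.05,"wx":7.2,"wy":-1.1,"wz":0},{"gripper":0.4,"dx":0,"dy":0,"dz":-0.07,"wx":9.4,"wy":-1.4,"wz":0},{"gripper":0.4,"dx":0,"dy":0,"dz":-0.08,"wx":9.4,"wy":-1.4,"wz":0}]' 30
python3 - <<'E'
from h import *
a=manip.camera("top");b=manip.camera("side")
c=cv2.resize(a[190:300,330:490],None,fx=3,fy=3,interpolation=cv2.INTER_CUBIC)
d=cv2.resize(b[215:345,190:350],None,fx=2,fy=2,interpolation=cv2.INTER_CUBIC)
o=np.zeros((330,800,3),np.uint8);o[:,:480]=c;o[:260,480:]=d
cv2.imwrite("pics/c5.png",o)
s=manip.read_state();print(s["eef_pos"],s["eef_rot"],s["wrist_force"])
E
```

```text
clock: 9.88
eef_pos: [464.7, -39.4, 148.0]
eef_rot: [3.141, -0.0, 1.615]
wrist_force: [1.1, 0.4, -1.7]
finger_gap: 45.7
finger_force: 30.0
clock: 10.3
eef_pos: [476.2, -195.5, 147.9]
eef_rot: [-3.142, -0.0, 1.518]
wrist_force: [0.2, 0.3, -2.3]
finger_gap: 45.9
finger_force: 30.0
clock: 10.72
eef_pos: [487.6, -351.5, 147.8]
eef_rot: [-3.141, -0.0, 1.42]
wrist_force: [1.3, -0.3, -2.8]
finger_gap: 45.8
finger_force: 30.0
clock: 11.13
eef_pos: [486.8, -350.1, 65.1]
eef_rot: [-3.138, -0.169, 1.42]
wrist_force: [-0.2, -0.0, -2.3]
finger_gap: 45.5
finger_force: 30.0
[ 487.14322089 -349.59333126   65.98509752] [-3.13830226 -0.16655796  1.42061463] [-0.94315817  0.69491187 -2.44935551]
```

View pics/c5.png

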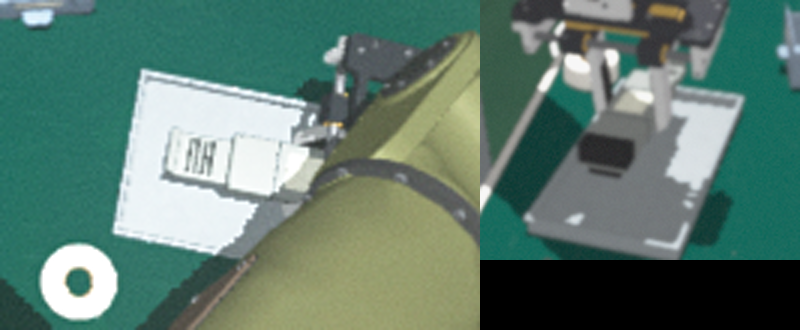

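The stick hangs over the tray, right side up and aligned, with its tail rib at about (167, 127)–(165, 178). The side view shows its black nose well inside the tray. I'll check the tail position numerically and then lower.

```bash
python3 - <<'E'
from h import *
u=ray("top",165/3+330,178/3+190,85);v=ray("top",168/3+330,127/3+190,85);m=(u+v)/2
c=np.array([490.42,-336.36]);w=np.array([np.cos(-1.7217),np.sin(-1.7217)]);n=np.array([-w[1],w[0]])
for q in(m,u,v): print((q[:2]-c)@w,(q[:2]-c)@n)
E
python3 -m inch '[{"gripper":0.4,"dx":0,"dy":0,"dz":-0.01,"wx":0,"wy":0,"wz":0},{"gripper":0.4,"dx":0,"dy":0,"dz":-0.02,"wx":0,"wy":0,"wz":0},{"gripper":0.4,"dx":0,"dy":0,"dz":-0.03,"wx":0,"wy":0,"wz":0},{"gripper":0.4,"dx":0,"dy":0,"dz":-0.04,"wx":0,"wy":0,"wz":0},{"gripper":0.4,"dx":0,"dy":0,"dz":-0.04,"wx":0,"wy":0,"wz":0}]' 30
python3 -m inch '[{"gripper":0.4,"dx":0,"dy":0,"dz":-0.002,"wx":0,"wy":0,"wz":0},{"gripper":0.4,"dx":0,"dy":0,"dz":-0.004,"wx":0,"wy":0,"wz":0},{"gripper":0.4,"dx":0,"dy":0,"dz":-0.006,"wx":0,"wy":0,"wz":0},{"gripper":0.4,"dx":0,"dy":0,"dz":-0.008,"wx":0,"wy":0,"wz":0},{"gripper":0.4,"dx":0,"dy":0,"dz":-0.008,"wx":0,"wy":0,"wz":0}]' 30
```

```text
-95.31980941939707 -7.411467939369185
-93.06272996742554 -27.92662896055488
-97.57688887136857 13.103693081816514
clock: 11.65
eef_pos: [487.3, -349.2, 25.4]
eef_rot: [-3.139, -0.167, 1.421]
wrist_force: [0.0, -0.2, -2.0]
finger_gap: 45.9
finger_force: 30.0
clock: 12.07
eef_pos: [487.9, -350.0, 19.4]
eef_rot: [-3.141, -0.166, 1.421]
wrist_force: [-0.7, -0.7, -2.3]
finger_gap: 45.9
finger_force: 30.0
```

```bash
for i in 1 2 3; do python3 -m inch '[{"gripper":0.4,"dx":0,"dy":0,"dz":-0.001,"wx":0,"wy":0,"wz":0},{"gripper":0.4,"dx":0,"dy":0,"dz":-0.002,"wx":0,"wy":0,"wz":0},{"gripper":0.4,"dx":0,"dy":0,"dz":-0.003,"wx":0,"wy":0,"wz":0},{"gripper":0.4,"dx":0,"dy":0,"dz":-0.003,"wx":0,"wy":0,"wz":0},{"gripper":0.4,"dx":0,"dy":0,"dz":-0.003,"wx":0,"wy":0,"wz":0}]' 30; done
```

```text
clock: 12.48
eef_pos: [488.0, -350.0, 16.6]
eef_rot: [-3.141, -0.166, 1.421]
wrist_force: [0.3, 0.4, -1.9]
finger_gap: 45.4
finger_force: 30.0
clock: 12.9
eef_pos: [488.0, -350.0, 13.6]
eef_rot: [-3.141, -0.166, 1.421]
wrist_force: [0.2, -0.2, -1.8]
finger_gap: 45.5
finger_force: 30.0
clock: 13.32
eef_pos: [488.0, -350.0, 10.7]
eef_rot: [-3.141, -0.166, 1.421]
wrist_force: [-0.9, -1.2, -1.6]
finger_gap: 45.7
finger_force: 30.0
```

```bash
for i in 1 2; do python3 -m inch '[{"gripper":0.4,"dx":0,"dy":0,"dz":-0.0005,"wx":0,"wy":0,"wz":0},{"gripper":0.4,"dx":0,"dy":0,"dz":-0.001,"wx":0,"wy":0,"wz":0},{"gripper":0.4,"dx":0,"dy":0,"dz":-0.001,"wx":0,"wy":0,"wz":0},{"gripper":0.4,"dx":0,"dy":0,"dz":-0.001,"wx":0,"wy":0,"wz":0},{"gripper":0.4,"dx":0,"dy":0,"dz":-0.001,"wx":0,"wy":0,"wz":0}]' 30; python3 -c "
from cell import manip;print(manip.read_state()['moment'])"; done
```

```text
clock: 13.73
eef_pos: [488.1, -350.2, 9.8]
eef_rot: [3.141, -0.166, 1.421]
wrist_force: [-0.6, -2.0, 1.4]
finger_gap: 45.5
finger_force: 30.0
[-0.0271061  -0.10459954 -0.00937706]
clock: 14.15
eef_pos: [488.1, -350.2, 9.0]
eef_rot: [3.141, -0.166, 1.421]
wrist_force: [-1.0, -0.7, 5.4]
finger_gap: 45.8
finger_force: 30.0
[0.24164999 0.19717474 0.01944013]
```

Both ends are carrying load now. I'll release gently.

```bash
python3 -m inch '[{"gripper":0.4,"dx":0,"dy":0,"dz":0.0005,"wx":0,"wy":0,"wz":0},{"gripper":0.4,"dx":0,"dy":0,"dz":0.0005,"wx":0,"wy":0,"wz":0},{"gripper":0.4,"dx":0,"dy":0,"dz":0.0005,"wx":0,"wy":0,"wz":0},{"gripper":0.4,"dx":0,"dy":0,"dz":0.0005,"wx":0,"wy":0,"wz":0},{"gripper":0.4,"dx":0,"dy":0,"dz":0.0005,"wx":0,"wy":0,"wz":0}]' 3
python3 -m inch '[{"gripper":0.6,"dx":0,"dy":0,"dz":0.0005,"wx":0,"wy":0,"wz":0},{"gripper":0.75,"dx":0,"dy":0,"dz":0.0005,"wx":0,"wy":0,"wz":0},{"gripper":0.75,"dx":0,"dy":0,"dz":0.0005,"wx":0,"wy":0,"wz":0},{"gripper":0.75,"dx":0,"dy":0,"dz":0.0005,"wx":0,"wy":0,"wz":0},{"gripper":0.75,"dx":0,"dy":0,"dz":0.0005,"wx":0,"wy":0,"wz":0}]' 3
python3 -m inch '[{"gripper":0.75,"dx":0,"dy":0,"dz":0.01,"wx":0,"wy":0,"wz":0},{"gripper":0.75,"dx":0,"dy":0,"dz":0.03,"wx":0,"wy":0,"wz":0},{"gripper":0.75,"dx":0,"dy":0,"dz":0.06,"wx":0,"wy":0,"wz":0},{"gripper":0.75,"dx":0,"dy":0,"dz":0.1,"wx":0,"wy":0,"wz":0},{"gripper":0.75,"dx":0,"dy":0,"dz":0.14,"wx":0,"wy":0,"wz":0}]' 3
python3 -m inch '[{"gripper":0.75,"dx":-0.01,"dy":0.04,"dz":0.02,"wx":0,"wy":0,"wz":0},{"gripper":0.75,"dx":-0.02,"dy":0.08,"dz":0.02,"wx":0,"wy":0,"wz":0},{"gripper":0.75,"dx":-0.03,"dy":0.12,"dz":0.02,"wx":0,"wy":0,"wz":0},{"gripper":0.75,"dx":-0.04,"dy":0.16,"dz":0.02,"wx":0,"wy":0,"wz":0},{"gripper":0.75,"dx":-0.05,"dy":0.2,"dz":0.02,"wx":0,"wy":0,"wz":0}]' 3
python3 -m inch '[{"gripper":0.75,"dx":-0.01,"dy":0.04,"dz":0.02,"wx":0,"wy":0,"wz":0},{"gripper":0.75,"dx":-0.02,"dy":0.08,"dz":0.02,"wx":0,"wy":0,"wz":0},{"gripper":0.75,"dx":-0.03,"dy":0.12,"dz":0.02,"wx":0,"wy":0,"wz":0},{"gripper":0.75,"dx":-0.03,"dy":0.12,"dz":0.02,"wx":0,"wy":0,"wz":0},{"gripper":0.75,"dx":-0.03,"dy":0.12,"dz":0.02,"wx":0,"wy":0,"wz":0}]' 3
python3 - <<'E'
from h import *
a=manip.camera("top");b=manip.camera("side")
o=np.zeros((490,800,3),np.uint8);c=cv2.resize(a[140:300,190:490],None,fx=1.6,fy=1.6);o[:c.shape[0],:480]=c
d=cv2.resize(b[215:345,190:350],None,fx=2,fy=2,interpolation=cv2.INTER_CUBIC);o[:260,480:]=d
o[260:490,:345]=cv2.resize(a[205:297,350:488],None,fx=2.5,fy=2.5)
cv2.imwrite("pics/c6.png",o)
E
```

```text
clock: 14.57
eef_pos: [488.0, -349.9, 9.0]
eef_rot: [-3.141, -0.166, 1.421]
wrist_force: [-0.8, -0.7, 0.6]
finger_gap: 46.2
finger_force: 3.0
clock: 14.98
eef_pos: [488.0, -350.0, 9.6]
eef_rot: [-3.141, -0.166, 1.421]
wrist_force: [-0.1, 0.1, 0.2]
finger_gap: 70.4
finger_force: 0.0
clock: 15.4
eef_pos: [487.6, -349.7, 151.6]
eef_rot: [-3.14, -0.166, 1.421]
wrist_force: [0.1, 1.0, 0.4]
finger_gap: 70.8
finger_force: 0.0
clock: 15.82
eef_pos: [437.6, -150.3, 170.4]
eef_rot: [3.141, -0.166, 1.421]
wrist_force: [1.5, -0.1, 0.3]
finger_gap: 70.5
finger_force: 0.0
clock: 16.23
eef_pos: [408.2, -30.5, 190.7]
eef_rot: [3.14, -0.166, 1.425]
wrist_force: [0.1, -0.4, -0.5]
finger_gap: 70.2
finger_force: 0.0
```

View pics/c6.png

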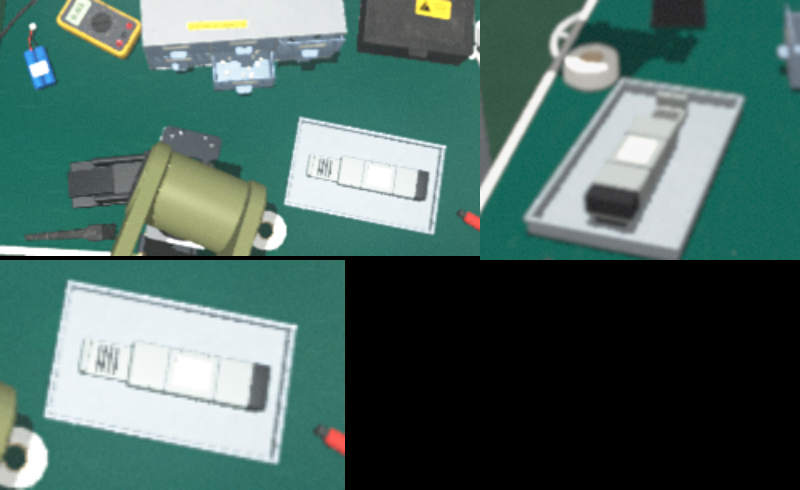

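The stick lies flat and right side up inside the tray, from (80, 355) to (270, 388) in the lower crop. The meter, pack and roll are where they were, and the gripper is clear.

```bash
python3 -c "
from cell import manip;print(manip.sign_off())"
```

```text
the job is handed in; nothing more can be done
None
```

The battery stick was rocked free, drawn out from under the hood and set down gently, flat and right side up inside the grey tray; the meter, pack and roll were left alone, and the job was handed in at about 16 s.

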